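# Open the slide-lid jam box and set out a jar

### The job

Slide the clear lid of the wooden jam box along its grooves until it is right out, and lay it down flat on the table with its wooden pull upwards. Then lift out the jar with the red cap and stand it upright, without dropping it, on the empty part of the steel tray beside the doughnuts. Leave the other two jars in their places and do not disturb the doughnuts or anything else on the table.

Things in the scene. Friction and masses are not known exactly. Their poses are not given: they have to be found in the camera images.
- jam_box: Oak box with a sliding lid, 220 x 124 x 89 mm (own x, y, z); it does not move. Origin: centre of its underside, z up. Own +x: the way the lid slides out, to the robot's left (world +y, give or take 0.3 rad). Side walls 10 mm thick, inside 104 mm wide, 202 mm long, floor 6 mm thick. Full-height end wall at own x = -110 mm, 72 mm high one at +110 mm (the lid passes over it)
- box_mouth (a point): Top middle of the box's low end wall: own x = +110, y = 0, z = 72 mm of the box, same axes. The lid runs in grooves of the two side walls, 5 mm deep, 7.5 mm high, 74 to 81.5 mm above the table, under a lip that ends at 89 mm; the grooves are open at this end
- box_seats (a point): Middle of the box, on the top of its seat board, 19 mm above the table, same axes. Three jars stand in a row at own x = -64, 0 and +64 mm, y = 0, each in a round hole 51 mm wide through this board, on the box's floor
- lid_centre (a point): Centre of the lid's clear acrylic sheet, 209 x 111 x 5 mm (own x, y, z), about 140 g, loose in the grooves: 1.5 mm of play at either side, 2.5 mm in height. Shut, it is at own x = +4.5 mm of the box, 76.5 mm above the table; after sliding 210 mm along the box's +x it is out. x: the way it comes out; z up. Flat on the table, pull upwards, the point is 2.5 mm high
- lid_pull (a point): Centre of the lid's pull: a dark wooden batten across the top of the sheet, 14 mm along own x (the slide), 60 mm along y, 18 mm tall, 60 mm ahead of lid_centre along own x, 11.5 mm above the sheet's mid-plane. Batten top 9 mm above the point, sheet's top face 9 mm below it. Shut, the batten's top is 97 mm above the table. Axes as lid_centre
- jar_red_centre (a point): Centre, half-way up, of the small glass jam jar with the red cap: upright cylinder 47 mm in diameter and 60 mm tall, about 140 g. In the box it stands 6 mm above the table, so its top is 66 mm above the table. It may be in any of the three seats; z along the jar, up
- jar_white_centre (a point): Centre of the like jar with the white cap (to be left in its seat)
- jar_green_centre (a point): Centre of the like jar with the green cap (to be left in its seat)
- tray: Steel serving tray 290 x 195 mm (own x, y), rim 18 mm high and 3 mm thick, floor 3 mm above the table; it does not move. Origin: centre of its underside; own x points away from the robot, give or take 0.2 rad; two doughnuts lie on the paper at its own +x end (own x = +88 mm)
- tray_space (a point): Middle of the tray's empty part, on its floor, at own x = -55 mm, y = 0 of the tray. The empty part reaches from own x = -142 to +45 mm and from y = -94 to +94 mm
- doughnut_1_centre (a point): Centre of a glazed ring doughnut, 79 mm in diameter, 30 mm high, on the tray at own x = +88, y = -45 mm
- doughnut_2_centre (a point): Centre of the second doughnut, same size, on the tray at own x = +88, y = +45 mm
- tongs: Steel serving tongs, 230 mm long, 26 mm high, 60 mm wide at the tips, lying on the table beyond the box, behind and to its left; origin on the table near its middle, x along their length towards the tips
- cups: Stack of paper cups, 81 mm wide, 125 mm tall, behind the box; origin at its base
- sanitiser: Pump bottle, 62 mm wide, 190 mm tall, far to the left of the box; origin at its base
- table_marker: Blank card on a wire stand, base 64 mm wide, 200 mm tall, beyond the gap between tray and box; origin at its base
Not all that is in view belongs to the job. There is more than one size of the part that bears lid_centre; the job needs the largest.

How it is judged:
On the way, in this order (a step that is already met when the one before it is completed fails the run):
1. the lid has slid at least 145 mm out, still running in its grooves (x of lid_centre in the frame of jam_box between 0.15 and 0.209 m and y of lid_centre in the frame of jam_box between -0.008 and 0.008 m and z of lid_centre in the frame of jam_box between 0.068 and 0.085 m).
2. the lid lies flat on the table, pull upwards, let go (height (world z) of lid_centre below 0.007 m and angle between lid_centre's own z axis and vertical below 0.06 rad and contact force between lid and the fingers below 0.05 N), for 0.2 s.
3. the red-capped jar stands on the empty part of the tray (x of jar_red_centre in the frame of tray between -0.119 and 0.024 m and y of jar_red_centre in the frame of tray between -0.071 and 0.071 m and height (world z) of jar_red_centre between 0.028 and 0.037 m and angle between jar_red_centre's own z axis and vertical below 0.08 rad), for 0.1 s.
At the end, for the whole second after the job is handed in: Lid flat on the table (within 0.06 rad, sheet centre under 7 mm high), pull upwards, at rest, let go; red-capped jar upright (0.08 rad) on the tray floor, its whole base in the empty part, at rest, let go; white- and green-capped jars within 15 mm of their starts (all of step 2 and all of step 3 and linear speed of each of lid, jar_red below 0.02 m/s and contact force between jar_red and the fingers below 0.05 N and contact force between jar_red and tray above 0.3 N and distance of each of jar_white_centre, jar_green_centre from where it was at the start of the episode below 0.015 m); the robot touches nothing.
It fails at once if a jar that should stay is pulled out of place or tipped (distance of any of jar_white_centre, jar_green_centre from where it was at the start of the episode above 0.015 m or angle between any of jar_white_centre, jar_green_centre's own z axis and vertical above 0.3 rad).
It fails at once if a doughnut is pushed by more than 10 mm (distance of any of doughnut_1_centre, doughnut_2_centre from where it was at the start of the episode above 0.01 m).
It fails at once if the tongs, cups, pump bottle or table marker are shifted by more than 20 mm or knocked over (distance of any of tongs, cups, sanitiser, table_marker from where it was at the start of the episode above 0.02 m or angle between any of tongs, cups, sanitiser, table_marker's own z axis and vertical above 0.3 rad).
It fails at once if the red-capped jar falls freely from more than 15 mm above the tray or table (contact force between jar_red and anything else below 0.01 N and height (world z) of jar_red_centre above 0.048 m and distance of jar_red_centre from where it was at the start of the episode above 0.1 m).
It fails at once if the lid, out of the box, falls freely from more than 20 mm above the table (contact force between lid and anything else below 0.01 N and height (world z) of lid_centre above 0.0225 m and distance of lid_centre from where it was at the start of the episode above 0.12 m).
It also fails if it takes over 61 s, if anything falls off the work surface, if the arm or the gripper's body presses on something with over 40 N, if the wrist force passes 120 N, or if a joint passes its speed limit or range.

### The arm

A 7-joint arm with a two-finger parallel gripper is mounted at the origin on the work surface. World frame = base frame: x ahead of the robot, y to its left, z up, the work surface at z = 0. Lengths are in m, angles in rad, forces in N, time in s.
With the tool pointing down it reaches from about 0.35 to 0.9 m from the base axis. Payload 7.2 kg.
Tool frame: the origin (TCP) lies between the finger pads; the fingertips stand 14 mm ahead of it and the grasp point (between the pads) lies 5 mm behind it (env.nose_length is the distance from the TCP to the fingertips, in m); z points along the fingers, x is the direction in which the jaws open and shut, and the axes are right-handed (so a half turn about z gives the same grasp; the last joint's range is limited). The gripper opens to 88 mm and grips with 3 to 60 N. Pads are 20 mm wide; open, the fingers measure 115 mm over their backs; the gripper's body (75 mm by 178 mm) begins 61 mm behind the grasp point.
Start: joints at [1.142, 0.411, -0.013, 1.596, 0.006, 1.134, -0.082], TCP at [0.221, -0.585, 0.237] pointing down, gripper open.
Joint ranges: [-2.95, 2.95], [-0.29, 1.99], [-1.47, 1.44], [0.14, 2.54], [-1.03, 4.17], [0.13, 1.85], [-2.86, 2.86]. Speed limits (rad/s): [2.39, 2.39, 3.01, 3.01, 3.14, 3.14, 3.14].

### API

Orientations are given as a 3x3 rotation matrix whose columns are the frame's x, y, z axes.
In Python, from station import env gives the robot as it stands.
- The arm moves only by the shell command python3 -m pendant 'ROWS' [FORCE]. ROWS is JSON, a list that holds one entry, the list of rows, each a list of 7 numbers: the turn, a rotation vector about the tool's x, y, z in degrees, then the shift along the tool's x, y, z in cm, then the finger opening in cm, from 0 to 8.78. A call has 1 to 20 rows; each row shifts and turns the pose as measured when the row begins, along the tool's axes as they then stand; what a row does not reach is not made up. A row lasts 1/8 s, in which the tool goes at most 62.5 mm and 10.7 degrees, less where a joint would pass 70% of its speed; a pose out of reach is approached as far as the arm can. A call with a gripper value outside its range is refused whole. The fingers move at their own pace and stop on an object; FORCE is the grip in N (left out, the last holds). Time passes only in rows, so rows that do not move let the fingers close. It gives the time, the measured TCP pose, the force and the opening at its end, in the units of the state.
- env.get_state(): the state, without advancing time (a new reading comes with each control period).
- env.snapshot(name): name is "side" or "top"; returns a dict with "color" (400x640x3 uint8, red, green, blue), "intrinsics" (3x3 intrinsics, pixels), "T" (4x4, takes a point from camera to world coordinates). Camera axes: x right, y down, z forward; pixel columns grow to the right and rows downward; lengths in m; the calibration is good to about 2 mm. A picture is of the moment at which its call begins. There is no depth.
- env.hand_in(): hands the job in, once; it reports no verdict.
The state is a dict: "time": time; "joints": joint angles; "qd": joint speeds; "effort": joint torques, N m; "position": TCP position; "eef_rot": TCP orientation; "contact_force": force on the tool from outside, world axes, zero at the start; "moment": the same for the moment, N m; "width": finger opening in m.
Only numpy, scipy, OpenCV 4.12 (cv2) and the standard library are available. Lean on these libraries where they do the work, as an engineer would, in place of code of your own. Each camera call takes 0.05 s, during which the arm holds its last target.

## Working session

There is one attempt and no reset: what is moved stays moved. The work goes in short steps, Python scripts to look and compute and a shell command to move; the robot and the scene stay as the last step left them, time stands still between calls to the robot, and variables do not carry over. Pictures are saved under pics/ and viewed, and the job is handed in when it is done.

```bash
ls; mkdir -p pics; python3 - <<'E'
from station import env
import cv2,numpy as np
s=env.get_state()
print({k:np.round(v,3).tolist() for k,v in s.items()})
for n in("side","top"):
    r=env.snapshot(n); cv2.imwrite(f"pics/{n}0.png",r["color"][:,:,::-1]); print(n,np.round(r["intrinsics"],1).tolist(),np.round(r["T"],3).tolist())
E
```

```text
pics
{'time': 0.0, 'joints': [1.142, 0.412, -0.013, 1.597, 0.006, 1.134, -0.082], 'qd': [-0.0, -0.001, 0.0, 0.001, 0.001, -0.0, -0.0], 'effort': [0.0, -58.797, 0.641, -29.108, -0.054, 0.018, 0.0], 'position': [0.22, -0.584, 0.236], 'eef_rot': [[0.353, -0.936, -0.001], [-0.936, -0.353, 0.001], [-0.002, 0.0, -1.0]], 'contact_force': [-0.275, 0.56, 0.705], 'moment': [-0.009, 0.017, -0.012], 'width': 0.088}
side [[366.5, 0.0, 317.7], [0.0, 366.5, 206.4], [0.0, 0.0, 1.0]] [[0.948, -0.211, 0.24, 0.345], [-0.319, -0.569, 0.758, -0.694], [-0.023, -0.795, -0.606, 0.668], [0.0, 0.0, 0.0, 1.0]]
top [[369.2, 0.0, 320.2], [0.0, 369.2, 202.6], [0.0, 0.0, 1.0]] [[0.123, -0.969, 0.212, 0.304], [-0.992, -0.121, 0.022, 0.029], [0.004, -0.214, -0.977, 1.22], [0.0, 0.0, 0.0, 1.0]]
```

View pics/side0.png

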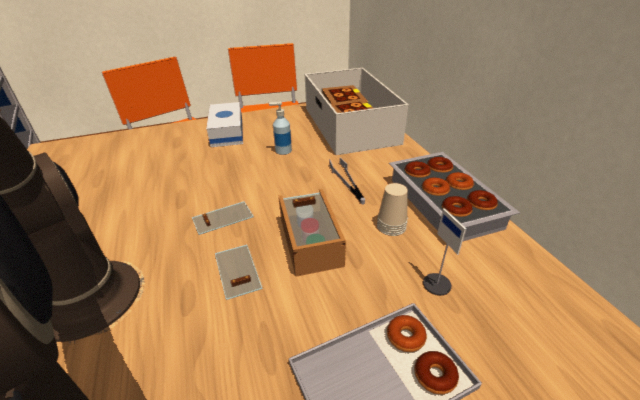

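View pics/top0.png

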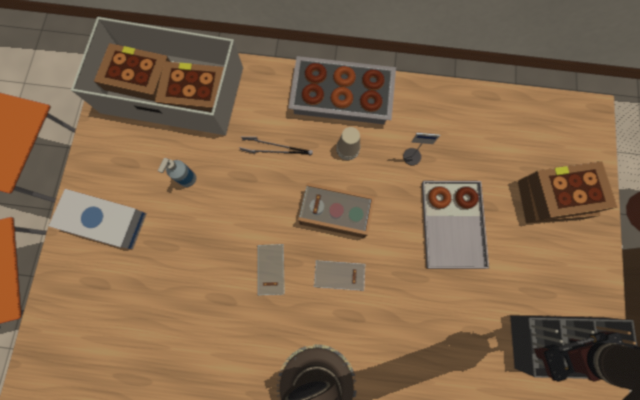

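```bash
python3 - <<'E'
import cv2
a=cv2.imread("pics/top0.png")[170:310,240:400]; b=cv2.imread("pics/side0.png")[180:290,260:360]
cv2.imwrite("pics/c_top.png",cv2.resize(a,None,fx=5,fy=4.2 if 0 else 4.2,interpolation=cv2.INTER_CUBIC)[:600,:800])
cv2.imwrite("pics/c_side.png",cv2.resize(b,None,fx=5,fy=5,interpolation=cv2.INTER_CUBIC))
c=cv2.imread("pics/top0.png")[170:280,410:500]
cv2.imwrite("pics/c_tray.png",cv2.resize(c,None,fx=5,fy=5,interpolation=cv2.INTER_CUBIC))
E
```

```text
(no output)
```

View pics/c_top.png

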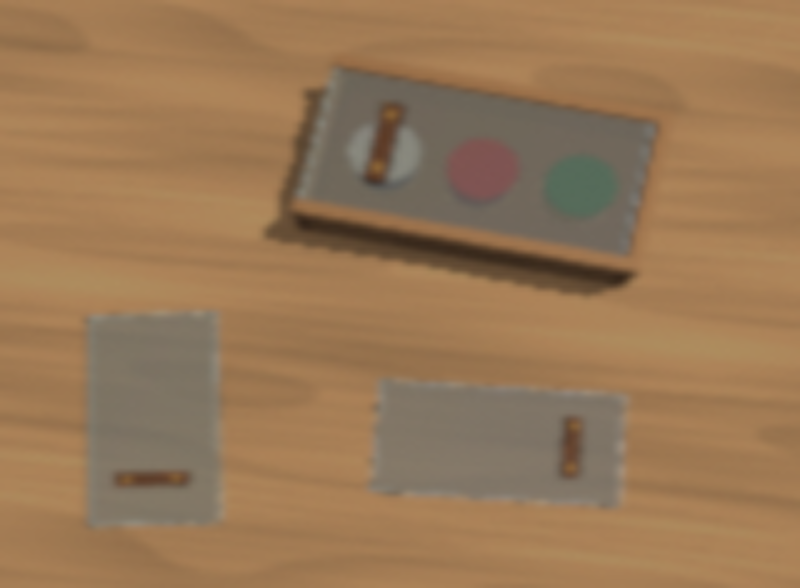

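View pics/c_side.png

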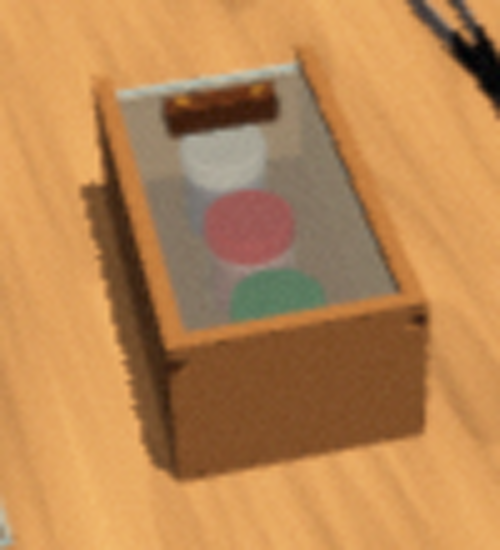

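View pics/c_tray.png

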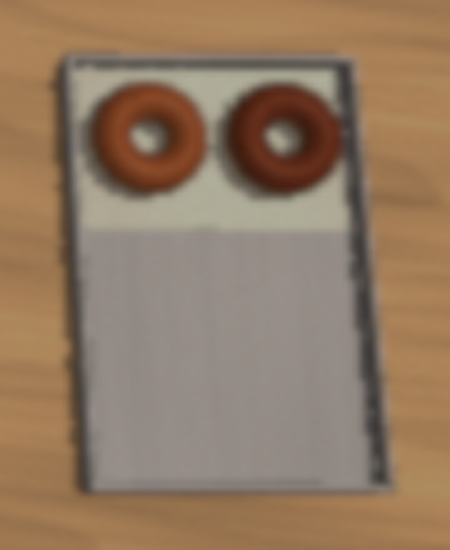

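Lids that could be confused, in the top view: the loose ones at (270,268) and (340,275) and the one in the box at (335,210). The boxed one is the largest, so it is the target. The red cap is in the middle seat at (336,210), between white (317,206) and green (356,214).

```bash
cat > h.py <<'E'
import cv2,numpy as np
from station import env
def snap(n,name=None):
    r=env.snapshot(n)
    if name: cv2.imwrite(f"pics/{name}.png",r["color"][:,:,::-1])
    return r
def ray(r,uv):
    d=np.linalg.inv(r["intrinsics"])@[uv[0],uv[1],1]; return r["T"][:3,3],r["T"][:3,:3]@d
def plane(r,uv,z):
    o,d=ray(r,uv); return o+d*(z-o[2])/d[2]
def tri(r1,u1,r2,u2):
    o1,d1=ray(r1,u1);o2,d2=ray(r2,u2)
    s=np.linalg.lstsq(np.c_[d1,-d2],o2-o1,rcond=None)[0]
    a=o1+s[0]*d1;b=o2+s[1]*d2; return (a+b)/2,np.linalg.norm(a-b)
def proj(r,p):
    c=r["T"][:3,:3].T@(np.array(p)-r["T"][:3,3]); q=r["intrinsics"]@c; return q[:2]/q[2]
def blobs(r,lo,hi,roi,mina=8):
    x0,y0,x1,y1=roi; im=cv2.cvtColor(r["color"],cv2.COLOR_RGB2HSV)[y0:y1,x0:x1]
    m=cv2.inRange(im,np.array(lo),np.array(hi)); n,l,s,c=cv2.connectedComponentsWithStats(m)
    return [(s[i,4],np.round(c[i]+[x0,y0],2).tolist()) for i in range(1,n) if s[i,4]>=mina]
E
python3 - <<'E'
from h import *
t=snap("top");s=snap("side")
np.set_printoptions(precision=4,suppress=True)
f=lambda x,y,sx,sy,ox,oy:((x+.5)/sx-.5+ox,(y+.5)/sy-.5+oy)
T=[f(x,y,5,4.2,240,170) for x,y in [(335,65),(660,120),(633,260),(293,203)]]
S=[f(x,y,5,5,260,180) for x,y in [(302,48),(425,300),(170,350),(98,80)]]
for a,b in zip(T,S): print("corner",plane(t,a,.089),plane(s,b,.089),tri(t,a,s,b))
for nm,lo,hi in [("red",(160,60,60),(180,255,255)),("green",(60,50,50),(95,255,255)),("doughbrown",(0,190,20),(12,255,110))]:
    print(nm,blobs(t,lo,hi,(295,175,380,245)),blobs(s,lo,hi,(275,180,350,275)))
E
```

```text
corner [0.601  0.1049 0.089 ] [0.6051 0.1029 0.089 ] (array([0.6036, 0.1048, 0.0873]), np.float64(0.004278508063825125))
corner [ 0.5841 -0.1034  0.089 ] [ 0.5921 -0.1121  0.089 ] (array([ 0.5905, -0.1051,  0.0816]), np.float64(0.009014719825178227))
corner [ 0.4769 -0.0968  0.089 ] [ 0.4714 -0.1035  0.089 ] (array([ 0.4753, -0.0972,  0.0831]), np.float64(0.005037898747782299))
corner [0.4931 0.117  0.089 ] [0.4911 0.1128 0.089 ] (array([0.4927, 0.1173, 0.0859]), np.float64(0.0017227126873430745))
red [] []
green [(np.int32(82), [355.65, 213.5])] [(np.int32(110), [314.56, 238.05])]
doughbrown [] [(np.int32(78), [304.01, 201.22])]
```

```bash
python3 - <<'E'
import cv2
a=cv2.imread("pics/top0.png"); 
def crop(im,x0,y0,x1,y1,k,n):
    c=cv2.resize(im[y0:y1,x0:x1],None,fx=k,fy=k,interpolation=cv2.INTER_CUBIC)
    c=cv2.convertScaleAbs(c,alpha=1.6,beta=-30)
    for i in range(x0,x1,10): cv2.putText(c,str(i),(int((i-x0+.5)*k),10),0,.4,(255,255,255)); cv2.line(c,(int((i-x0+.5)*k),0),(int((i-x0+.5)*k),c.shape[0]),(255,255,0),1)
    for i in range(y0,y1,10): cv2.putText(c,str(i),(0,int((i-y0+.5)*k)),0,.4,(255,255,255)); cv2.line(c,(0,int((i-y0+.5)*k)),(c.shape[1],int((i-y0+.5)*k)),(255,255,0),1)
    cv2.imwrite(f"pics/{n}.png",c)
crop(a,295,180,375,240,10,"g_top")
crop(cv2.imread("pics/side0.png"),275,185,350,282,6,"g_side")
im=cv2.cvtColor(a,cv2.COLOR_BGR2HSV); print(im[210,330:343].tolist(),im[205,312:322].tolist())
E
```

```text
[[3, 88, 124], [2, 91, 126], [3, 93, 126], [2, 91, 126], [1, 90, 127], [1, 89, 126], [2, 91, 126], [1, 90, 127], [1, 89, 126], [1, 90, 127], [1, 89, 126], [1, 90, 127], [2, 88, 125]] [[27, 21, 133], [21, 33, 122], [13, 73, 102], [11, 129, 93], [11, 144, 94], [11, 124, 99], [13, 71, 108], [22, 31, 122], [27, 21, 133], [30, 21, 136]]
```

View pics/g_top.png

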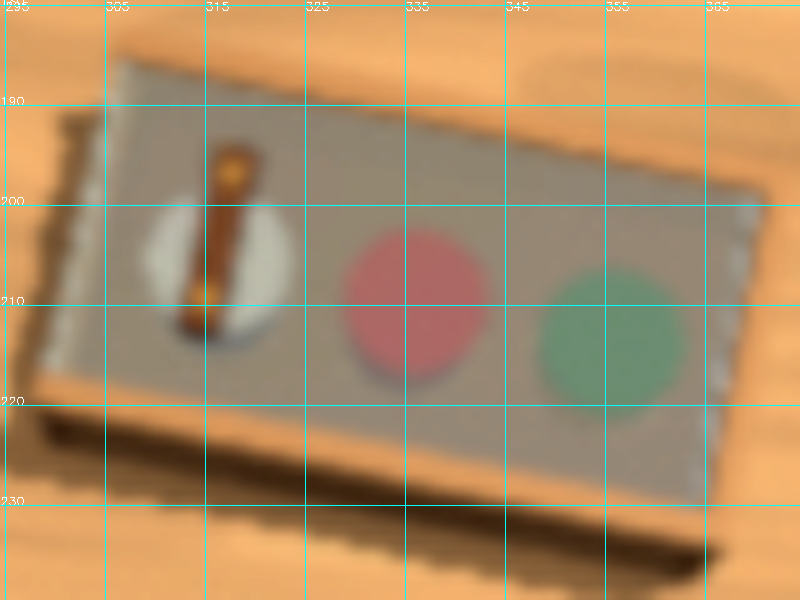

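View pics/g_side.png

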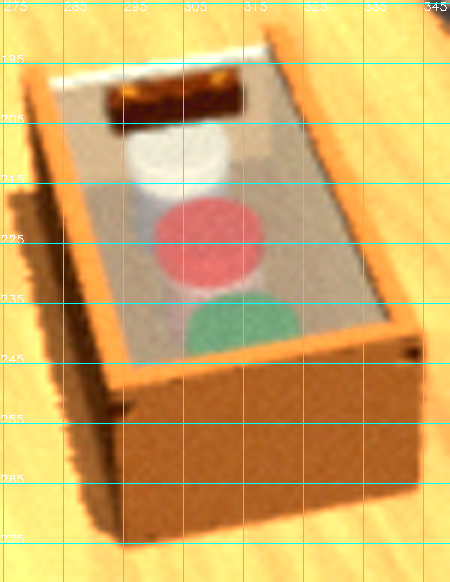

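```bash
cat > m.py <<'E'
from h import *
np.set_printoptions(precision=4,suppress=True)
t=snap("top");s=snap("side")
g=lambda x,y:((x/10)-.5+295,(y/10)-.5+180)
h=lambda x,y:((x/6)-.5+275,(y/6)-.5+185)
P={}
for n,x,y in [("w",218,264),("r",416,301),("g",612,344)]: P[n]=plane(t,g(x,y),.066); print(n,P[n])
for n,x,y in [("r",209,242),("w",180,155)]: print("side",n,plane(s,h(x,y),.066))
d=P["w"]-P["g"]; print("caps yaw",np.arctan2(-d[0],d[1]),np.linalg.norm(d))
for nm,a,b in [("near",(50,384),(695,506)),("far",(130,65),(760,187))]:
    A,B=plane(t,g(*a),.089),plane(t,g(*b),.089); print(nm,A,B,np.arctan2(-(A-B)[0],(A-B)[1]))
A,B=plane(t,g(235,148),.097),plane(t,g(195,335),.097);print("batten",A,B,(A+B)/2,np.arctan2((A-B)[1],(A-B)[0]))
for nm,a,b in [("left outer top",(27,85),(105,378)),("right inner",(268,48),(390,320)),("left inner",(52,85),(128,365))]:
    A,B=plane(s,h(*a),.089),plane(s,h(*b),.089); print("side",nm,A,B,np.arctan2(-(A-B)[0],(A-B)[1]))
A,B=plane(s,h(108,88),.097),plane(s,h(240,72),.097);print("side batten top",A,B,(A+B)/2,np.arctan2((B-A)[1],(B-A)[0]))
# bottom corners at table
A,B=plane(s,h(128,545),0),plane(s,h(420,490),0);print("end bottom",A,B,np.linalg.norm(A-B),np.arctan2((B-A)[1],(B-A)[0]))
# tray
f=lambda x,y:((x+.5)/5-.5+410,(y+.5)/5-.5+170)
C=[plane(t,f(x,y),.018) for x,y in [(66,57),(353,57),(393,490),(86,490)]]
print("tray",C,sum(C)/4,[np.linalg.norm(C[i]-C[i-1]) for i in range(4)])
for x,y in [(148,136),(285,136)]: print("dn",plane(t,f(x,y),.02))
E
python3 m.py
```

```text
w [0.5428 0.0668 0.066 ]
r [0.5386 0.0027 0.066 ]
g [ 0.5325 -0.0607  0.066 ]
side r [ 0.5385 -0.0068  0.066 ]
side w [0.5444 0.055  0.066 ]
caps yaw -0.08042005400343859 0.12793617843131494
near [0.4938 0.113  0.089 ] [ 0.4805 -0.0896  0.089 ] -0.06527943620880904
far [0.5984 0.1017 0.089 ] [ 0.5836 -0.1     0.089 ] -0.07307877531209428
batten [0.5738 0.0651 0.097 ] [0.5132 0.07   0.097 ] [0.5435 0.0676 0.097 ] -0.08052375511119737
side left outer top [0.4872 0.0992 0.089 ] [ 0.4698 -0.0957  0.089 ] -0.08864350737674963
side right inner [0.5979 0.0886 0.089 ] [ 0.5832 -0.1023  0.089 ] -0.07639822075570331
side left inner [0.4977 0.0953 0.089 ] [ 0.48   -0.0918  0.089 ] -0.09433008440673281
side batten top [0.5183 0.0735 0.097 ] [0.5767 0.0646 0.097 ] [0.5475 0.0691 0.097 ] -0.15087809129007762
end bottom [ 0.4721 -0.1005  0.    ] [ 0.5938 -0.1124  0.    ] 0.12229756558433058 -0.09757764547433184
tray [array([ 0.6825, -0.278 ,  0.018 ]), array([ 0.7066, -0.4707,  0.018 ]), array([ 0.4201, -0.5052,  0.018 ]), array([ 0.3957, -0.3092,  0.018 ])] [ 0.5512 -0.3908  0.018 ] [np.float64(0.2884468941413069), np.float64(0.1942814946476767), np.float64(0.2885976183060696), np.float64(0.19755272768732235)]
dn [ 0.6339 -0.3354  0.02  ]
dn [ 0.6453 -0.4264  0.02  ]
```

```bash
cat >> h.py <<'E'
def R_of(a): # tool down, tool x at world angle a (deg)
    a=np.radians(a); x=np.array([np.cos(a),np.sin(a),0]); z=np.array([0,0,-1.]); return np.c_[x,np.cross(z,x),z]
def need(p,a):
    from scipy.spatial.transform import Rotation as Ro
    s=env.get_state(); R=np.array(s["eef_rot"]); Rt=R_of(a); d=np.array(p)-s["position"]
    print("turn deg",np.round(Ro.from_matrix(R.T@Rt).as_rotvec(degrees=True),2),"shift cm before turn",np.round(100*R.T@d,2),"after turn",np.round(100*Rt.T@d,2),"j",np.round(s["joints"],2))
E
python3 - <<'E'
from h import *
np.set_printoptions(precision=3,suppress=True)
t=snap("top")
for n,uv,z in [("cups base",(347,157),0),("cups top",(350,132),.125),("marker base",(412,157),0),("san base",(185,185),0),("tongs tipL",(242,138),.01),("tongs2",(242,151),.01),("tongs end",(310,152),.01),("dec1 a",(257.5,245),.003),("dec1 b",(283,245),.003),("dec1 c",(284,294),.003),("dec2 a",(316,261),.003),("marker top",(426,138),.2),("san top",(165,164),.19)]: print(n,plane(t,uv,z))
need([.544,.067,.16],-94.6)
E
```

```text
cups base [ 0.742 -0.015  0.   ]
cups top [ 0.781 -0.011  0.125]
marker base [ 0.77 -0.24  0.  ]
san base [0.573 0.523 0.   ]
tongs tipL [0.762 0.356 0.01 ]
tongs2 [0.715 0.348 0.01 ]
tongs end [0.741 0.114 0.01 ]
dec1 a [0.402 0.244 0.003]
dec1 b [0.412 0.161 0.003]
dec1 c [0.257 0.135 0.003]
dec2 a [0.374 0.047 0.003]
marker top [ 0.758 -0.232  0.2  ]
san top [0.586 0.516 0.19 ]
turn deg [ 0.01  0.02 25.27] shift cm before turn [-49.55 -53.27   7.66] after turn [-67.55 -27.01   7.64] j [ 1.14  0.41 -0.01  1.6   0.01  1.13 -0.08]
```

```bash
python3 -m pendant '[[[0,0,8.4,0,0,0,8],[0,0,8.4,0,0,0,5],[0,0,8.4,0,0,0,5],[0,0,0,-5.6,-2.25,0,5],[0,0,0,-5.6,-2.25,0,5],[0,0,0,-5.6,-2.25,0,5],[0,0,0,-5.6,-2.25,0,5],[0,0,0,-5.6,-2.25,0,5],[0,0,0,-5.6,-2.25,0,5],[0,0,0,-5.6,-2.25,0,5],[0,0,0,-5.6,-2.25,0,5]]]' 15; python3 -c "
from h import *
need([.544,.067,.16],-94.6)"
```

```text
time: 1.72
position: [0.4468, -0.1477, 0.2365]
eef_rot: [[-0.103, -0.995, 0.003], [-0.995, 0.103, -0.004], [0.003, -0.003, -1.0]]
contact_force: [0.3, -0.7, -0.1]
width: 0.0499
turn deg [-0.17 -0.2  -1.31] shift cm before turn [-22.38  -7.43   7.59] after turn [-22.18  -7.97   7.65] j [ 0.42  0.16 -0.23  1.95  0.04  1.04 -1.5 ]
```

```bash
python3 -m pendant '[[[0,0,-1.3,-5.5,-2,0,5],[0,0,0,-5.5,-2,0.8,5],[0,0,0,-5.5,-2,2,5],[0,0,0,-5.4,-2,2,5],[0,0,0,0,0,2,5],[0,0,0,0,0,0,5]]]'; python3 - <<'E'
from h import *
need([.544,.067,.096],-94.6)
snap("side","s1"); snap("top","t1")
a=cv2.imread("pics/s1.png")[130:280,250:400]; cv2.imwrite("pics/s1c.png",cv2.resize(a,None,fx=4,fy=4,interpolation=cv2.INTER_CUBIC))
E
```

```text
time: 2.48
position: [0.5496, 0.075, 0.1682]
eef_rot: [[-0.073, -0.997, 0.008], [-0.997, 0.073, -0.002], [0.001, -0.008, -1.0]]
contact_force: [0.1, -0.6, 0.4]
width: 0.05
turn deg [-0.46 -0.08  0.4 ] shift cm before turn [0.83 0.56 7.22] after turn [0.85 0.49 7.22] j [ 0.05  0.38 -0.35  1.83  0.16  0.94 -2.02]
```

View pics/s1c.png

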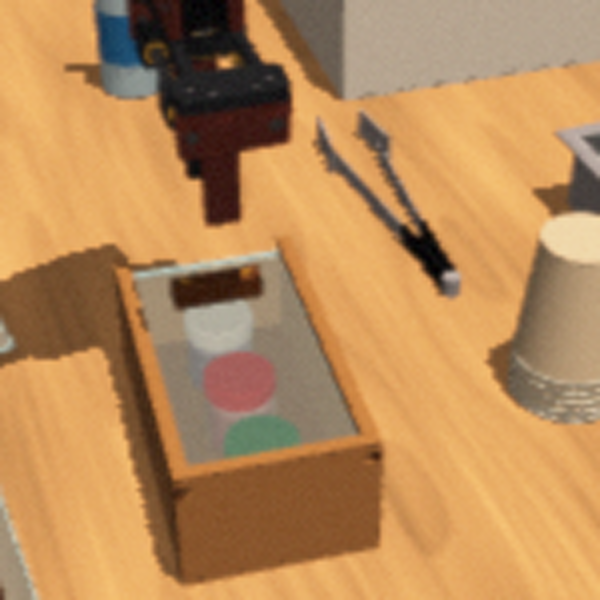

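The side crop shows the gripper above the batten at about (304,201) in the full picture, nothing in the way. Now align and go down over the batten.

```bash
python3 -m pendant '[[[-0.4,0,0.4,0.8,0.5,0,4],[0,0,0,0,0,2,4],[0,0,0,0,0,2,4],[0,0,0,0,0,1,4],[0,0,0,0,0,0,4]]]'; python3 - <<'E'
from h import *
need([.544,.067,.096],-94.6)
E
```

```text
time: 3.2
position: [0.5466, 0.0609, 0.1242]
eef_rot: [[-0.091, -0.996, 0.011], [-0.996, 0.091, -0.002], [0.001, -0.011, -1.0]]
contact_force: [0.0, -0.3, 0.5]
width: 0.0401
turn deg [-0.64 -0.08 -0.6 ] shift cm before turn [-0.59  0.35  2.82] after turn [-0.59  0.31  2.82] j [ 0.06  0.43 -0.33  1.89  0.19  0.84 -2.03]
```

```bash
python3 -m pendant '[[[-0.6,0,-0.5,-0.5,0.3,1.3,4],[0,0,0,0,0,1.3,4],[0,0,0,0,0,0,4],[0,0,0,0,0,0,4]]]'; python3 - <<'E'
from h import *
need([.544,.067,.096],-94.6)
E
```

```text
time: 3.7
position: [0.5448, 0.0665, 0.0977]
eef_rot: [[-0.082, -0.997, 0.002], [-0.997, 0.082, -0.001], [0.001, -0.002, -1.0]]
contact_force: [-0.1, 0.0, 0.3]
width: 0.0401
turn deg [-0.09 -0.06 -0.08] shift cm before turn [-0.05  0.08  0.17] after turn [-0.05  0.08  0.17] j [ 0.04  0.47 -0.33  1.9   0.21  0.8  -2.05]
```

```bash
python3 -m pendant '[[[0,0,0,0,0.05,0.1,1],[0,0,0,0,0,0,1],[0,0,0,0,0,0,1],[0,0,0,0,0,0,1],[0,0,0,0,0,0,1]]]' 30; python3 - <<'E'
from h import *
need([.544,.067,.096],-94.6)
snap("side","s2")
a=cv2.imread("pics/s2.png")[130:280,250:400]; cv2.imwrite("pics/s2c.png",cv2.resize(a,None,fx=4,fy=4,interpolation=cv2.INTER_CUBIC))
E
```

```text
time: 4.32
position: [0.5448, 0.0672, 0.0973]
eef_rot: [[-0.081, -0.997, 0.003], [-0.997, 0.081, -0.0], [0.0, -0.003, -1.0]]
contact_force: [-0.1, 0.8, -0.7]
width: 0.0139
turn deg [-0.17 -0.   -0.06] shift cm before turn [0.03 0.07 0.13] after turn [0.03 0.07 0.13] j [ 0.04  0.47 -0.33  1.91  0.21  0.8  -2.05]
```

View pics/s2c.png

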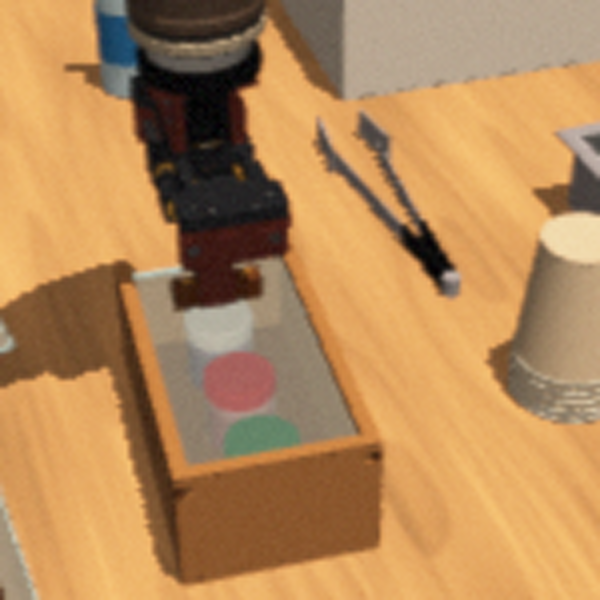

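The fingers hold the batten: width 13.9 mm, and in the crop they sit at its middle. Start sliding (tool −x).

```bash
python3 -m pendant '[[[0,0,0,-1,0,0,1],[0,0,0,-1,0,0,1],[0,0,0,-1,0,0,1]]]'; python3 -c "
from h import *
s=env.get_state();print(np.round(s['contact_force'],1),np.round(s['moment'],2));need([.5456,.0872,.0973],-94.6)"
```

```text
time: 4.75
position: [0.5472, 0.0979, 0.0972]
eef_rot: [[-0.083, -0.997, 0.002], [-0.997, 0.083, -0.001], [0.001, -0.003, -1.0]]
contact_force: [-0.3, -0.9, -0.1]
width: 0.0136
[-0.3 -0.9 -0.1] [-0.05  0.03  0.01]
turn deg [-0.14 -0.05 -0.14] shift cm before turn [ 1.08  0.07 -0.01] after turn [ 1.08  0.07 -0.01] j [-0.01  0.48 -0.33  1.89  0.21  0.81 -2.11]
```

```bash
python3 -m pendant '[[[0,0,0,-1.5,0,0,1],[0,0,0,-1.5,0,0,1],[0,0,0,-1.5,0,0,1],[0,0,0,-1.5,0,0,1]]]'; python3 -c "
from h import *
s=env.get_state();print(np.round(s['contact_force'],1),np.round(s['moment'],2));need(np.array([.5448,.0672,.0973])+.17*np.array([.08,.997,0]),-94.6)"
```

```text
time: 5.25
position: [0.5524, 0.1627, 0.0972]
eef_rot: [[-0.082, -0.997, 0.003], [-0.997, 0.082, -0.001], [0.001, -0.003, -1.0]]
contact_force: [0.6, -0.1, -0.8]
width: 0.0138
[ 0.6 -0.1 -0.8] [-0.12  0.04 -0.  ]
turn deg [-0.15 -0.04 -0.09] shift cm before turn [-7.43  0.   -0.02] after turn [-7.43 -0.01 -0.01] j [-0.12  0.51 -0.33  1.84  0.22  0.83 -2.22]
```

```bash
python3 -m pendant '[[[0,0,0,-1.5,0,0,1],[0,0,0,-1.5,0,0,1],[0,0,0,-1.5,0,0,1],[0,0,0,-1.5,0,0,1],[0,0,0,-0.9,0,0,1],[0,0,0,0,0,0,1]]]'; python3 - <<'E'
from h import *
s=env.get_state();print(np.round(s['contact_force'],1),np.round(s['moment'],2));need(np.array([.5448,.0672,.0973])+.17*np.array([.08,.997,0]),-94.6)
snap("side","s3"); snap("top","t3")
a=cv2.imread("pics/s3.png")[130:280,250:400]; a=cv2.resize(a,None,fx=3,fy=3,interpolation=cv2.INTER_CUBIC)
b=cv2.imread("pics/t3.png")[130:260,230:390]; b=cv2.resize(b,(350,450*130//160))
c=np.zeros((450,800,3),np.uint8);c[:,:450]=a;c[:b.shape[0],450:]=b;cv2.imwrite("pics/s3c.png",c)
E
```

```text
time: 6.0
position: [0.558, 0.2384, 0.0969]
eef_rot: [[-0.079, -0.997, 0.002], [-0.997, 0.079, -0.0], [-0.0, -0.002, -1.0]]
contact_force: [0.5, 0.2, 0.5]
width: 0.0141
[0.5 0.2 0.5] [0.07 0.02 0.03]
turn deg [-0.14  0.    0.05] shift cm before turn [ 0.17 -0.06 -0.03] after turn [ 0.17 -0.06 -0.04] j [-0.24  0.55 -0.33  1.76  0.23  0.86 -2.33]
```

View pics/s3c.png

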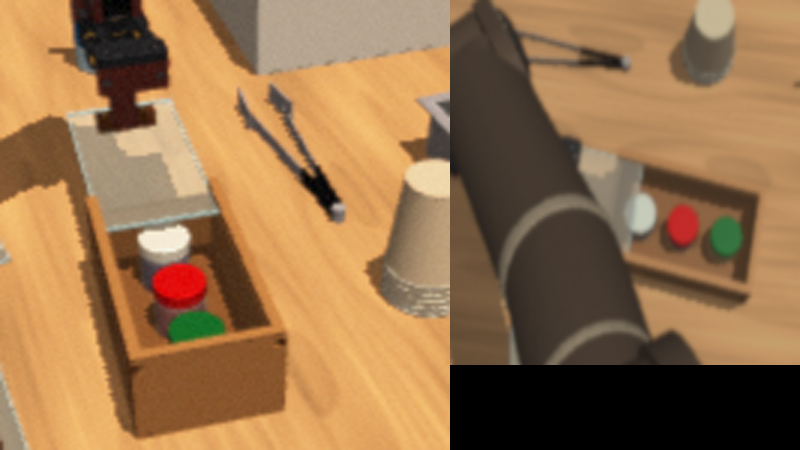

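The side crop shows the sheet straight in the grooves with its rear edge just before the white jar and all three caps uncovered. Slid about 172 mm. Continue out.

```bash
python3 -m pendant '[[[0,0,0,-1.2,0,-0.1,1],[0,0,0,-1.4,0,0,1],[0,0,0,-1.4,0,0,1],[0,0,0,-1.5,0,0,1],[0,0,0,-1.5,0,0,1],[0,0,0,-0.5,0,0,1],[0,0,0,0,0,0,1]]]'; python3 - <<'E'
from h import *
s=env.get_state();print(np.round(s['contact_force'],1),np.round(s['moment'],2));need(np.array([.5448,.0672,.023])+.24*np.array([.08,.997,0]),-94.6)
snap("side","s4")
a=cv2.imread("pics/s4.png")[110:280,200:360]; a=cv2.resize(a,None,fx=3.5,fy=3.5,interpolation=cv2.INTER_CUBIC);cv2.imwrite("pics/s4c.png",a)
E
```

```text
time: 6.98
position: [0.5642, 0.3174, 0.0973]
eef_rot: [[-0.081, -0.997, 0.001], [-0.997, 0.081, -0.001], [0.001, -0.001, -1.0]]
contact_force: [-0.4, -0.3, -2.0]
width: 0.0137
[-0.4 -0.3 -2. ] [0.13 0.03 0.  ]
turn deg [-0.08 -0.03 -0.03] shift cm before turn [ 1.08 -0.06  7.43] after turn [ 1.09 -0.07  7.43] j [-0.36  0.61 -0.33  1.65  0.24  0.92 -2.43]
```

View pics/s4c.png

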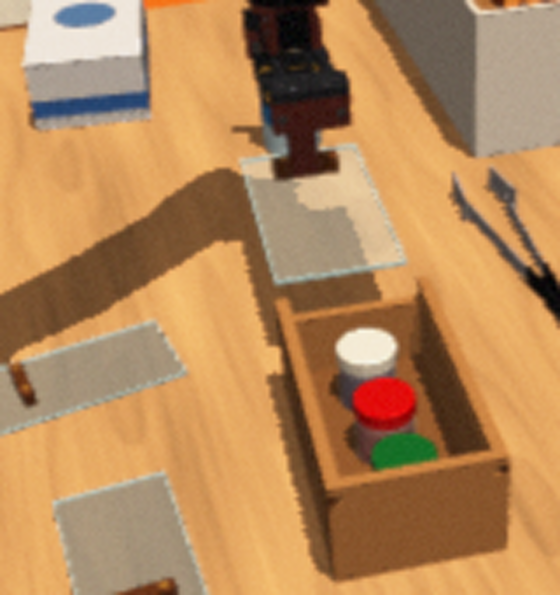

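The lid is fully out, gripped and level, with its rear edge about 40 mm clear of the box. It will be lowered onto free table.

```bash
python3 -m pendant '[[[0,0,0,0,0,1.5,1],[0,0,0,0,0,1.5,1],[0,0,0,0,0,1.5,1],[0,0,0,0,0,1.3,1],[0,0,0,0,0,0.5,1],[0,0,0,0,0,0,1]]]'; python3 - <<'E'
from h import *
s=env.get_state();print(np.round(s['contact_force'],1),np.round(s['moment'],2));need(np.array([.5642,.3174,.0233]),-94.6)
E
```

```text
time: 7.78
position: [0.564, 0.3141, 0.0282]
eef_rot: [[-0.083, -0.997, -0.001], [-0.997, 0.083, -0.003], [0.003, 0.001, -1.0]]
contact_force: [-0.0, -0.5, -1.1]
width: 0.0138
[-0.  -0.5 -1.1] [0.12 0.   0.02]
turn deg [ 0.03 -0.19 -0.19] shift cm before turn [-0.33  0.01  0.49] after turn [-0.33  0.    0.49] j [-0.37  0.7  -0.31  1.69  0.28  0.8  -2.46]
```

```bash
python3 -m pendant '[[[0,-0.15,0,0,0,0.25,1],[0,0,0,0,0,0.15,1],[0,0,0,0,0,0.05,1],[0,0,0,0,0,0,1]]]'; python3 - <<'E'
from h import *
s=env.get_state();print(np.round(s['contact_force'],1),np.round(s['moment'],2));need(np.array([.5642,.3174,.0233]),-94.6)
snap("side","s5")
a=cv2.imread("pics/s5.png")[110:280,200:360]; a=cv2.resize(a,None,fx=3.5,fy=3.5,interpolation=cv2.INTER_CUBIC);cv2.imwrite("pics/s5c.png",a)
E
```

```text
time: 8.28
position: [0.5648, 0.3148, 0.0249]
eef_rot: [[-0.083, -0.997, 0.002], [-0.997, 0.083, 0.001], [-0.001, -0.002, -1.0]]
contact_force: [0.7, 0.2, -1.6]
width: 0.0135
[ 0.7  0.2 -1.6] [ 0.1   0.02 -0.02]
turn deg [-0.09  0.06 -0.18] shift cm before turn [-0.26  0.09  0.16] after turn [-0.26  0.09  0.16] j [-0.37  0.7  -0.3   1.69  0.28  0.79 -2.46]
```

View pics/s5c.png

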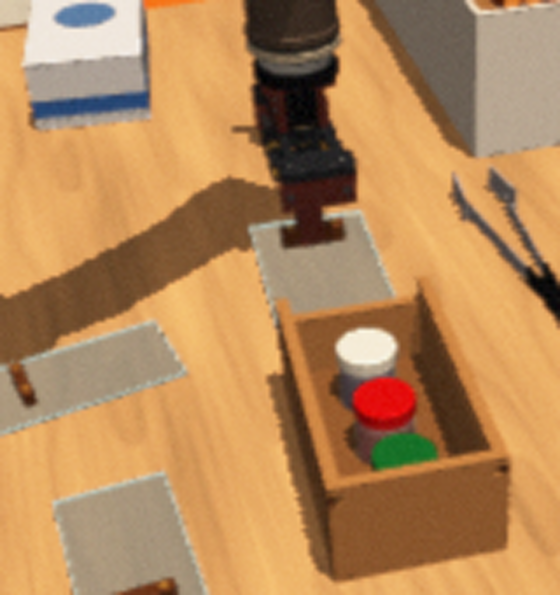

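```bash
for i in 1; do python3 -m pendant '[[[0,0,0,0,0,0.15,1],[0,0,0,0,0,0.1,1],[0,0,0,0,0,0,1]]]'; done
```

```text
time: 8.7
position: [0.5651, 0.3149, 0.0234]
eef_rot: [[-0.083, -0.997, 0.002], [-0.997, 0.083, 0.001], [-0.001, -0.002, -1.0]]
contact_force: [-0.0, 0.6, -0.7]
width: 0.0143
```

```bash
for i in 1; do python3 -m pendant '[[[0,0,0,0,0,0.15,1],[0,0,0,0,0,0.05,1],[0,0,0,0,0,0,1]]]'; done
```

```text
time: 9.07
position: [0.5651, 0.315, 0.0232]
eef_rot: [[-0.083, -0.997, 0.003], [-0.997, 0.083, 0.001], [-0.001, -0.003, -1.0]]
contact_force: [-0.4, 0.1, -0.7]
width: 0.0139
```

```bash
python3 -m pendant '[[[0,0,0,0,0,0,3.5],[0,0,0,0,0,0,3.5],[0,0,0,0,0,0,3.5],[0,0,0,0,0,-1,3.5],[0,0,0,0,0,-3,3.5],[0,0,0,0,0,-5,4],[0,0,0,0,0,-5,6],[0,0,0,0,0,-2,6.4],[0,0,0,0,0,0,6.4]]]'; python3 - <<'E'
from h import *
snap("side","s6");need([.539,.002,.16],-94.6+90)
a=cv2.imread("pics/s6.png")[110:280,200:360]; a=cv2.resize(a,None,fx=3.5,fy=3.5,interpolation=cv2.INTER_CUBIC);cv2.imwrite("pics/s6c.png",a)
E
```

```text
time: 10.2
position: [0.5649, 0.3153, 0.1907]
eef_rot: [[-0.083, -0.997, 0.004], [-0.997, 0.083, 0.002], [-0.002, -0.004, -1.0]]
contact_force: [-0.4, 0.1, -0.5]
width: 0.0629
turn deg [-2.100e-01 -7.000e-02 -9.016e+01] shift cm before turn [31.42 -0.04  2.92] after turn [-0.04 31.41  2.97] j [-0.34  0.51 -0.36  1.58  0.2   1.08 -2.4 ]
```

View pics/s6c.png

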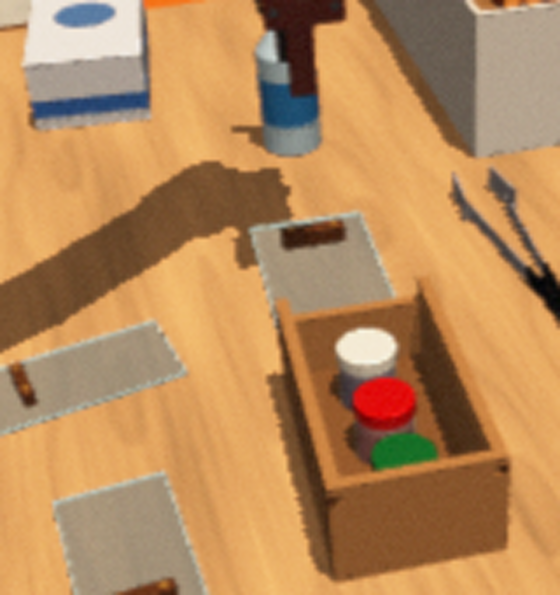

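The lid lies flat, pull up, let go. Re-measure the red cap with no lid over it.

```bash
python3 -m pendant '[[[0,0,-10.5,0,0,0,6.4],[0,0,-10.5,0,0,0,6.4],[0,0,-10.5,0,0,0,6.4],[0,0,-10.5,0,0,0,6.4],[0,0,-10.5,0,0,0,6.4],[0,0,-10.5,0,0,0,6.4],[0,0,-10.5,0,0,0,6.4],[0,0,-10.5,0,0,0,6.4],[0,0,-6,0,0,0,6.4]]]'; python3 - <<'E'
from h import *
t=snap("top","t7");s=snap("side","s7")
for r,roi,n in[(t,(300,180,380,240),"top"),(s,(275,190,350,275),"side")]:
    for nm,lo,hi in [("red",(0,200,110),(6,255,255)),("red2",(174,200,110),(180,255,255)),("green",(50,120,30),(85,255,255)),("white",(0,0,140),(179,40,255))]:
        b=blobs(r,lo,hi,roi,20); print(n,nm,[(a,c,np.round(plane(r,c,.066),4).tolist()) for a,c in b])
a=cv2.imread("pics/t7.png")[180:240,295:375]; cv2.imwrite("pics/t7c.png",cv2.resize(a,None,fx=8,fy=8,interpolation=cv2.INTER_CUBIC))
need([.539,.002,.16],-4.6)
E
```

```text
time: 11.38
position: [0.5583, 0.3114, 0.1744]
eef_rot: [[0.999, -0.043, -0.016], [-0.043, -0.999, -0.008], [-0.016, 0.009, -1.0]]
contact_force: [1.6, 0.1, -0.8]
width: 0.0641
top red [(np.int32(115), [335.7, 209.76], [0.5379, 0.0039, 0.066])]
top red2 []
top green [(np.int32(131), [355.73, 213.99], [0.5322, -0.0609, 0.066])]
top white [(np.int32(146), [316.99, 205.32], [0.5449, 0.0648, 0.066])]
side red [(np.int32(208), [309.75, 224.66], [0.5397, -0.0065, 0.066])]
side red2 []
side green [(np.int32(133), [314.35, 238.26], [0.5347, -0.0593, 0.066])]
side white [(np.int32(124), [304.44, 208.73], [0.5463, 0.0618, 0.066])]
turn deg [0.53 0.9  1.95] shift cm before turn [-0.47 30.97  1.72] after turn [ 0.56 30.99  1.43] j [-0.11  0.6  -0.71  1.58  0.42  1.14 -0.96]
```

View pics/t7c.png

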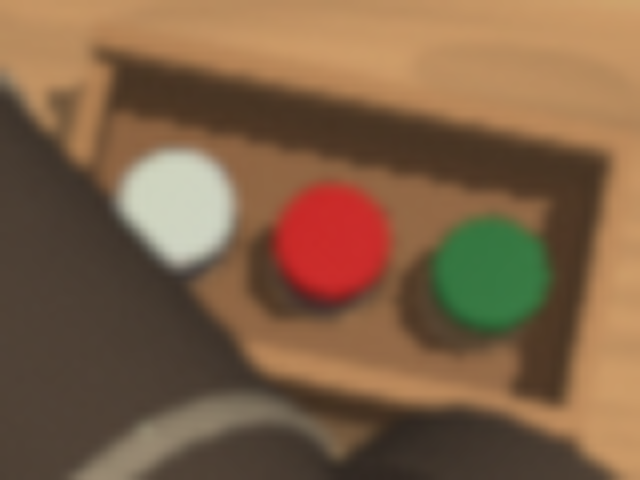

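```bash
python3 -m pendant '[[[0.5,0.9,1.9,0,3,0,6.4],[0,0,0,0,4.5,0,6.4],[0,0,0,0,4.5,0,6.4],[0,0,0,0,4.5,0,6.4],[0,0,0,0,4.5,0,6.4],[0,0,0,0,4.5,0,6.4],[0,0,0,0,3,0,6.4],[0,0,0,0,1,0,6.4],[0,0,0,0,0,0,6.4]]]'; python3 -c "
from h import *
need([.539,.0025,.13],-4.6)"
```

```text
time: 12.6
position: [0.5283, 0.0096, 0.1671]
eef_rot: [[0.994, -0.104, -0.01], [-0.104, -0.995, 0.002], [-0.01, -0.001, -1.0]]
contact_force: [0.4, -0.7, 0.1]
width: 0.0639
turn deg [-0.04  0.56 -1.39] shift cm before turn [1.17 0.6  3.7 ] after turn [1.12 0.62 3.71] j [ 0.46  0.42 -0.72  1.87  0.33  0.98 -0.51]
```

```bash
python3 -m pendant '[[[0,0.5,-1.4,1,0.6,1,6.4],[0,0,0,0,0,1.5,6.4],[0,0,0,0,0,1,6.4],[0,0,0,0,0,0,6.4]]]'; python3 -c "
from h import *
need([.539,.0025,.043],-4.6)"
```

```text
time: 13.1
position: [0.538, 0.0067, 0.1286]
eef_rot: [[0.997, -0.074, -0.002], [-0.074, -0.997, 0.003], [-0.002, -0.003, -1.0]]
contact_force: [0.4, -0.2, 0.5]
width: 0.0644
turn deg [-0.17  0.1   0.37] shift cm before turn [0.14 0.44 8.55] after turn [0.13 0.41 8.56] j [ 0.43  0.48 -0.7   1.89  0.38  0.91 -0.52]
```

```bash
python3 -m pendant '[[[0,0,0.4,0.1,0.4,0.6,6.4],[0,0,0,0,0,1,6.4],[0,0,0,0,0,1,6.4],[0,0,0,0,0,0,6.4]]]'; python3 - <<'E'
from h import *
need([.539,.0025,.043],-4.6)
snap("side","s8");a=cv2.imread("pics/s8.png")[130:280,250:400]; cv2.imwrite("pics/s8c.png",cv2.resize(a,None,fx=4,fy=4,interpolation=cv2.INTER_CUBIC))
E
```

```text
time: 13.6
position: [0.5387, 0.0028, 0.1009]
eef_rot: [[0.997, -0.081, -0.001], [-0.081, -0.997, 0.003], [-0.002, -0.003, -1.0]]
contact_force: [-0.6, 0.2, -0.6]
width: 0.064
turn deg [-0.17  0.09 -0.04] shift cm before turn [0.04 0.04 5.78] after turn [0.03 0.03 5.79] j [ 0.42  0.52 -0.67  1.91  0.42  0.86 -0.55]
```

View pics/s8c.png

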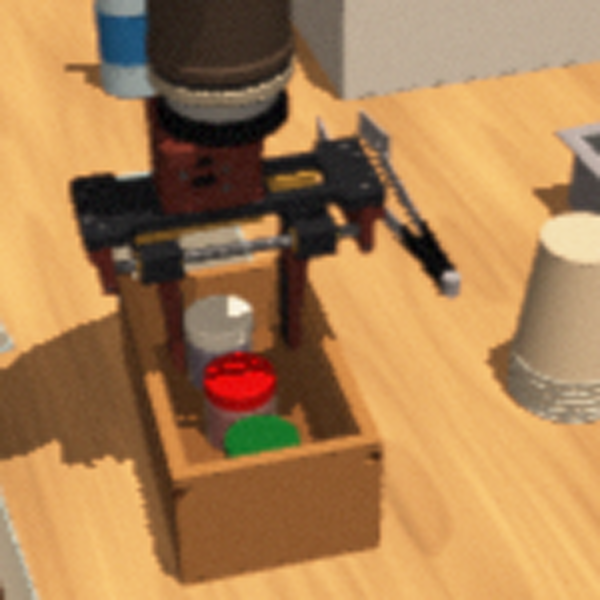

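The fingers straddle the red cap and are inside the walls. Go on down.

```bash
python3 -m pendant '[[[0,0,0,0,0,1,6.4],[0,0,0,0,0,1,6.4],[0,0,0,0,0,1,6.4],[0,0,0,0,0,1,6.4],[0,0,0,0,0,1,6.4],[0,0,0,0,0,0,6.4]]]'; python3 - <<'E'
from h import *
need([.539,.0025,.043],-4.6)
E
```

```text
time: 14.4
position: [0.539, 0.0031, 0.0476]
eef_rot: [[0.997, -0.081, -0.001], [-0.081, -0.997, 0.003], [-0.001, -0.003, -1.0]]
contact_force: [0.2, -0.1, 0.2]
width: 0.0642
turn deg [-0.18  0.06 -0.04] shift cm before turn [0.01 0.06 0.46] after turn [0.01 0.06 0.46] j [ 0.38  0.59 -0.62  1.94  0.49  0.76 -0.6 ]
```

```bash
python3 -m pendant '[[[0,0,0,0,0.05,0.4,6.4],[0,0,0,0,0,0,4],[0,0,0,0,0,0,4],[0,0,0,0,0,0,4],[0,0,0,0,0,0,4],[0,0,0,0,0,0,4]]]' 20; python3 - <<'E'
from h import *
need([.539,.0025,.043],-4.6)
E
```

```text
time: 15.15
position: [0.5393, 0.0025, 0.044]
eef_rot: [[0.997, -0.081, 0.0], [-0.081, -0.997, 0.003], [-0.0, -0.003, -1.0]]
contact_force: [0.3, 0.0, -1.9]
width: 0.0461
turn deg [-0.18  0.   -0.04] shift cm before turn [-0.03  0.    0.1 ] after turn [-0.03  0.    0.1 ] j [ 0.38  0.6  -0.62  1.94  0.49  0.75 -0.61]
```

```bash
python3 -m pendant '[[[0,0,0,0,0,-0.8,4],[0,0,0,0,0,-1.2,4],[0,0,0,0,0,-1.5,4],[0,0,0,0,0,-1.5,4],[0,0,0,0,0,-1.5,4],[0,0,0,0,0,-1.5,4],[0,0,0,0,0,-1.5,4],[0,0,0,0,0,-1.2,4],[0,0,0,0,0,-0.5,4],[0,0,0,0,0,0,4]]]'; python3 - <<'E'
from h import *
need([.4966,-.397,.15],-4.6)
snap("side","s9");a=cv2.imread("pics/s9.png")[100:280,240:420]; cv2.imwrite("pics/s9c.png",cv2.resize(a,None,fx=3.3,fy=3.3,interpolation=cv2.INTER_CUBIC))
E
```

```text
time: 16.4
position: [0.5397, 0.0022, 0.1655]
eef_rot: [[0.997, -0.081, 0.002], [-0.081, -0.997, 0.003], [0.002, -0.003, -1.0]]
contact_force: [-0.2, 0.2, 0.1]
width: 0.046
turn deg [-0.16 -0.13 -0.04] shift cm before turn [-1.07 40.14  1.43] after turn [-1.09 40.13  1.55] j [ 0.47  0.44 -0.72  1.85  0.34  0.98 -0.48]
```

View pics/s9c.png

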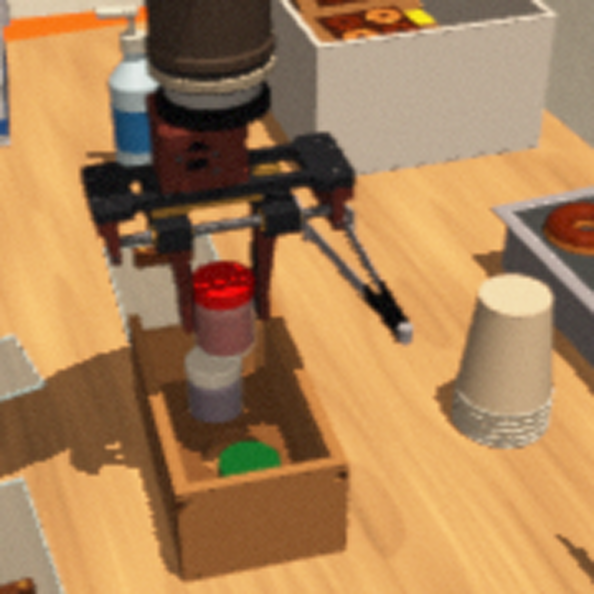

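The red jar hangs upright, well above the box; white and green are in their seats. Carry it to the tray.

```bash
python3 -m pendant '[[[0,0,0,-0.1,2,0,4],[0,0,0,-0.1,3,0,4],[0,0,0,-0.1,3.5,0,4],[0,0,0,-0.1,3.5,0,4],[0,0,0,-0.1,3.5,0,4],[0,0,0,-0.1,3.5,0,4],[0,0,0,-0.1,3.5,0,4],[0,0,0,-0.1,3.5,0,4],[0,0,0,-0.1,3.5,0,4],[0,0,0,-0.1,3,0,4],[0,0,0,-0.1,2.5,0,4],[0,0,0,0,1.5,0,4],[0,0,0,0,0.5,0,4],[0,0,0,0,0,0,4]]]'; python3 - <<'E'
from h import *
need([.4966,-.397,.10],-4.6)
E
```

```text
time: 18.2
position: [0.4943, -0.3738, 0.153]
eef_rot: [[0.997, -0.076, -0.011], [-0.076, -0.997, 0.012], [-0.012, -0.011, -1.0]]
contact_force: [0.1, -0.0, -1.5]
width: 0.0465
turn deg [-0.64  0.68  0.24] shift cm before turn [0.47 2.35 5.27] after turn [0.41 2.29 5.3 ] j [ 1.    0.57 -0.61  1.65  0.36  1.05  0.2 ]
```

```bash
python3 -m pendant '[[[-0.6,0.7,0.2,0.3,1.2,1,4],[0,0,0,0.1,1,1.5,4],[0,0,0,0,0,1.5,4],[0,0,0,0,0,1.2,4],[0,0,0,0,0,0,4]]]'; python3 - <<'E'
from h import *
need([.4966,-.397,.041],-4.6)
snap("side","s10");snap("top","t10")
a=cv2.imread("pics/s10.png")[230:400,260:500]; b=cv2.imread("pics/t10.png")[170:290,400:520]
c=np.zeros((510,800,3),np.uint8);c[:340,:480]=cv2.resize(a,(480,340));c[:320,480:]=cv2.resize(b,(320,320));cv2.imwrite("pics/s10c.png",c)
E
```

```text
time: 18.82
position: [0.4969, -0.3946, 0.096]
eef_rot: [[0.997, -0.076, -0.0], [-0.076, -0.997, 0.002], [-0.0, -0.002, -1.0]]
contact_force: [-0.1, -0.6, -1.4]
width: 0.0462
turn deg [-0.1   0.02  0.21] shift cm before turn [-0.01  0.25  5.5 ] after turn [-0.01  0.24  5.5 ] j [ 0.99  0.64 -0.58  1.67  0.41  0.95  0.19]
```

View pics/s10c.png

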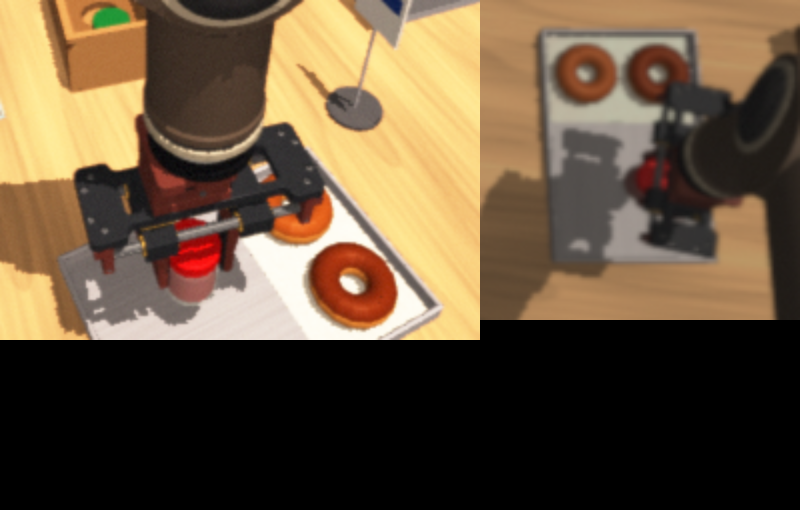

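The pictures show the red jar upright over the empty part of the tray; the doughnuts are clear of the fingers. Lower it.

```bash
python3 -m pendant '[[[0,0,0,0,0.2,1,4],[0,0,0,0,0,1.2,4],[0,0,0,0,0,1.2,4],[0,0,0,0,0,1,4],[0,0,0,0,0,0.3,4],[0,0,0,0,0,0,4]]]'; python3 - <<'E'
from h import *
need([.4966,-.397,.041],-4.6)
E
```

```text
time: 19.68
position: [0.4981, -0.3971, 0.0477]
eef_rot: [[0.997, -0.076, 0.002], [-0.076, -0.997, -0.0], [0.002, -0.0, -1.0]]
contact_force: [0.1, -0.3, -1.3]
width: 0.0463
turn deg [-0.01 -0.13  0.23] shift cm before turn [-0.15  0.    0.67] after turn [-0.15  0.    0.67] j [ 0.97  0.7  -0.55  1.7   0.46  0.87  0.16]
```

```bash
python3 -m pendant '[[[0,-0.1,0,0,0,0.3,4],[0,0,0,0,0,0.2,4],[0,0,0,0,0,0.1,4],[0,0,0,0,0,0,4]]]'
```

```text
time: 20.18
position: [0.4986, -0.3974, 0.0422]
eef_rot: [[0.997, -0.076, 0.002], [-0.076, -0.997, -0.001], [0.002, 0.001, -1.0]]
contact_force: [-0.7, 0.6, -0.9]
width: 0.0458
```

```bash
python3 -m pendant '[[[0,0,0,0,0,0.1,4],[0,0,0,0,0,0.1,4],[0,0,0,0,0,0,4]]]'
```

```text
time: 20.55
position: [0.4989, -0.3976, 0.0411]
eef_rot: [[0.997, -0.076, 0.002], [-0.076, -0.997, -0.002], [0.002, 0.001, -1.0]]
contact_force: [1.1, 0.0, -1.7]
width: 0.0458
```

```bash
python3 -m pendant '[[[0,0,0,0,0,0.15,4],[0,0,0,0,0,0.1,4],[0,0,0,0,0,0,4]]]'
```

```text
time: 20.92
position: [0.499, -0.3979, 0.0411]
eef_rot: [[0.997, -0.077, 0.002], [-0.077, -0.997, -0.003], [0.002, 0.003, -1.0]]
contact_force: [0.1, -0.1, -1.5]
width: 0.0463
```

```bash
python3 -m pendant '[[[0,0,0,0,0,0.3,4]]]';python3 -c "
from h import *
s=env.get_state();print(np.round(s['contact_force'],1),s['position'])"; python3 -m pendant '[[[0,0,0,0,0,0,4]]]'; python3 - <<'E'
from h import *
snap("side","s11")
a=cv2.imread("pics/s11.png")[230:400,260:500]; cv2.imwrite("pics/s11c.png",cv2.resize(a,None,fx=3,fy=3,interpolation=cv2.INTER_CUBIC))
E
```

```text
time: 21.05
position: [0.4992, -0.3985, 0.0401]
eef_rot: [[0.997, -0.077, 0.002], [-0.077, -0.997, -0.005], [0.002, 0.005, -1.0]]
contact_force: [-10.0, 4.2, 29.1]
width: 0.0461
[-10.    4.2  29.1] [ 0.49922496 -0.39852195  0.04014854]
time: 21.18
position: [0.4993, -0.3987, 0.0405]
eef_rot: [[0.997, -0.077, 0.002], [-0.077, -0.997, -0.006], [0.003, 0.005, -1.0]]
contact_force: [0.5, 0.3, -2.3]
width: 0.0459
```

View pics/s11c.png

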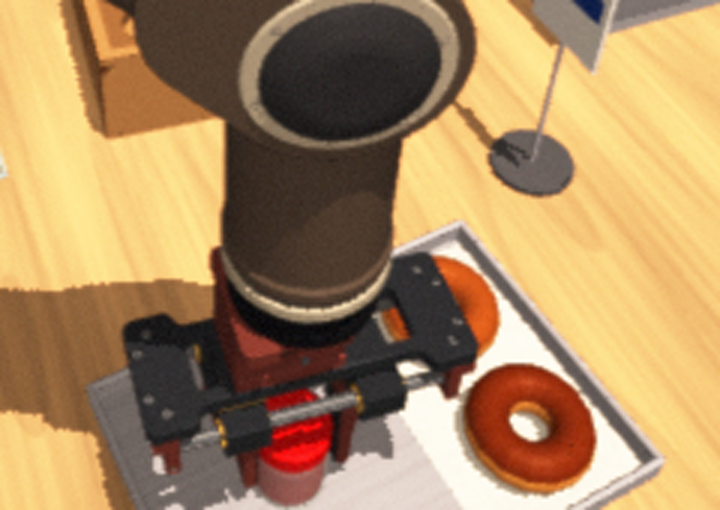

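A 29 N upward kick at contact shows the jar is on the floor. Release and go up.

```bash
python3 -m pendant '[[[0,0,0,0,0,0,5.5],[0,0,0,0,0,0,6.4],[0,0,0,0,0,0,6.8],[0,0,0,0,0,0,6.8],[0,0,0,0,0,-1,6.8],[0,0,0,0,0,-2,6.8],[0,0,0,0,0,-3,6.8],[0,0,0,0,0,-4,6.8],[0,0,0,0,0,-4,6.8],[0,0,0,0,0,-3,6.8],[0,0,0,0,0,0,6.8]]]'; python3 - <<'E'
from h import *
need([.4,-.55,.24],-4.6)
E
```

```text
time: 22.6
position: [0.5002, -0.3973, 0.2238]
eef_rot: [[0.997, -0.076, 0.008], [-0.076, -0.997, -0.008], [0.008, 0.008, -1.0]]
contact_force: [-0.4, -0.2, -0.8]
width: 0.0682
turn deg [ 0.43 -0.48  0.27] shift cm before turn [-8.83 15.99 -1.58] after turn [-8.77 16.02 -1.62] j [ 1.03  0.52 -0.63  1.55  0.33  1.17  0.26]
```

```bash
python3 -m pendant '[[[0,0,0,-3,3,0,6.8],[0,0,0,-3,3,0,6.8],[0,0,0,-3,3,0,6.8],[0,0,0,-3,3,0,6.8],[0,0,0,-2,3,0,6.8],[0,0,0,0,0,0,6.8],[0,0,0,0,0,0,6.8]]]'; python3 - <<'E'
from h import *
s=snap("side","s12");t=snap("top","t12")
r=blobs(t,(0,200,110),(6,255,255),(420,175,500,280),20); print(r,[plane(t,c,.063) for a,c in r])
c=np.array([.5512,-.3908]); a=.114
for A,C in r:
    d=plane(t,C,.063)[:2]-c; print("tray frame",np.array([[np.cos(a),np.sin(a)],[-np.sin(a),np.cos(a)]])@d)
print("white/green",blobs(t,(50,120,30),(85,255,255),(300,180,380,240),20),blobs(t,(0,0,140),(179,40,255),(300,180,335,225),20))
E
```

```text
time: 23.48
position: [0.3443, -0.5371, 0.2222]
eef_rot: [[0.997, -0.072, 0.007], [-0.072, -0.997, -0.005], [0.007, 0.005, -1.0]]
contact_force: [0.6, 0.3, 0.1]
width: 0.068
[] []
white/green [(np.int32(131), [355.73, 213.99])] [(np.int32(150), [316.61, 205.4])]
```

View pics/s12.png

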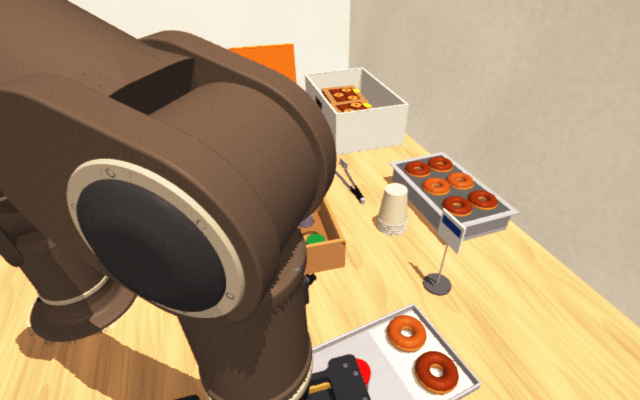

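View pics/t12.png

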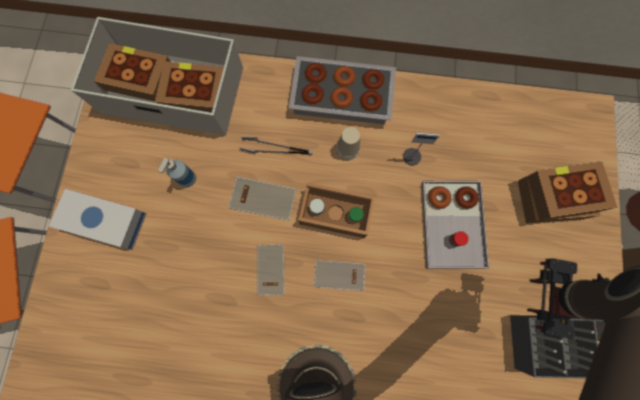

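```bash
python3 - <<'E'
from h import *
t=snap("top")
c=np.array([.5512,-.3908]); a=.114
for lo,hi in [((0,180,90),(8,255,255)),((172,180,90),(180,255,255))]:
  for A,C in blobs(t,lo,hi,(420,205,490,280),15):
    p=plane(t,C,.063); print(A,C,p,"tray frame",np.array([[np.cos(a),np.sin(a)],[-np.sin(a),np.cos(a)]])@(p[:2]-c))
im=t["color"]
x=cv2.resize(im[170:280,410:500,::-1],None,fx=4,fy=4,interpolation=cv2.INTER_CUBIC);y=cv2.resize(im[160:240,220:300,::-1],(440,440),interpolation=cv2.INTER_CUBIC)
o=np.zeros((440,800,3),np.uint8);o[:,:360]=x;o[:,360:]=y;cv2.imwrite("pics/fin.png",o)
E
```

```text
136 [459.9, 238.26] [ 0.49609533 -0.39431515  0.063     ] tray frame [-0.05514684  0.00277601]
```

View pics/fin.png

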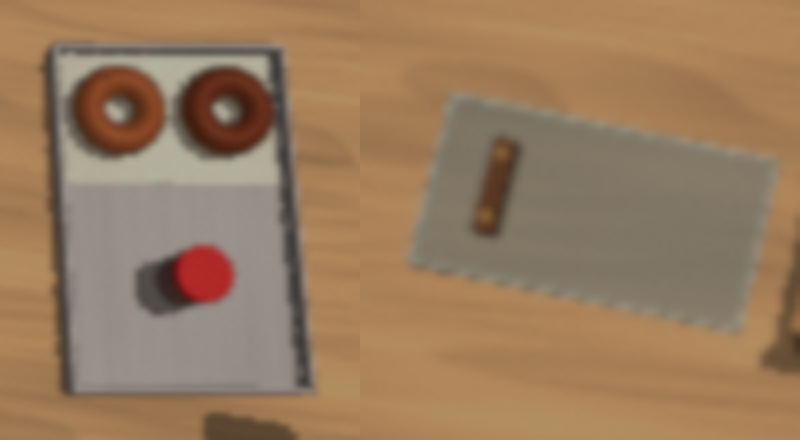

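The jar stands upright in the middle of the tray's empty part with the doughnuts unmoved. The lid lies flat on the table, pull up, clear of the box.

```bash
python3 -c "
from station import env
print(env.hand_in())"
```

```text
the job is handed in; nothing more can be done
None
```

The job is done and handed in at about 23.5 s of the 61 s allowed; the hand-in gives no verdict, so success is not confirmed.

- **Lid:** I gripped the box lid's pull, slid it straight out by about 250 mm and laid it flat on free table beyond the box, pull upwards. The last pictures show it flat and let go.
- **Red jar:** I lifted it from the middle seat and set it on the tray with the fingers open and clear. By the cap's position in the top view it stands at tray own x = −55 mm, y = +3 mm, upright.
- **Everything else:** The white and green caps are within 1 pixel (about 3 mm) of where they were before the jar was lifted. The doughnuts, tongs, cups, pump bottle, marker and the two smaller lids look unmoved.

**What disagreed:**
- Side-view cap positions differed from the top view by up to 10 mm, so I used the top view.
- Force readings carried about 1 N of noise, so neither touch-down was clear at first. For the jar I pressed 3 mm further and saw a brief 29 N. For the lid I judged contact by its height no longer falling, and the pictures after release agreed.

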